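Reset the coffee grinder from espresso to filter

TASK

Reset the coffee grinder for filter coffee: its collar now stands finer than the small index clip, so push the lever anticlockwise (seen from above) until the pointer is at least 15 mm past the clip, then bring it back clockwise and stop with the pointer right at the clip, so that this last movement has taken up the play in the thread. Slide the steel grounds bin along the worktop, upright and not lifted, fully home in the bay under the chute, and leave the things standing around where they are.

Things in the scene. Friction and masses are not known exactly. Their poses are not given: they have to be found in the camera images.
- grinder: Coffee grinder, grey and black, bright metal burr chamber; fixed. Origin on the worktop under the vertical burr axis, about which the collar turns; -x points out of its front (chute, bin bay). Housing 106 mm wide to z 130 mm; flange radius 67 mm, top z 189 mm; collar radius 60 mm, z 190 to 212 mm; hopper radius 49 mm, top z 278 mm.
- collar_play (a joint): Hidden play of the collar on the inner burr carrier, rad, 0 to 0.16 (11 mm at the pointer, 18 mm at the post). 0: bears in the fine (clockwise) direction, where the pointer reads true; 0.16: bears coarse. A pushed collar first crosses the play almost freely, then drags the carrier (about 3 N at the post), which stays where left. Stop at least 0.45 rad coarse of the clip.
- pointer (a point): Tip of the white pointer, a stripe 6 mm wide over the top and rim of the dark collar, 70 mm from the burr axis and 193 mm above the worktop; moves with the collar and lever as one piece. Anticlockwise from above is coarser.
- lever_post (a point): Upright black post at the end of the collar's lever; this point on its axis is 225 mm above the worktop. Radius 8 mm (9.5 near the top), z 198 to 252 mm, 115 mm from the burr axis, 20 degrees clockwise of the pointer. The bar from collar to post is 11 mm thick, top at z 212 mm. Pushed sideways it swings round the burr axis.
- index_clip: Small dark steel clip on the bright flange marking the filter setting; fixed. Origin on the worktop at the burr axis (as the grinder's). The clip juts out along its -x to 88 mm from the axis, 10 mm wide, z 178 to 200 mm. In this frame a pointer past the clip on the coarse side has negative y.
- index_mark (a point): The mark to set to: the inner face of the index clip, 70 mm from the burr axis, 193 mm above the worktop. The pointer tip comes to this very point.
- grounds_bin: Open round steel bin (grounds bin), 80 mm outer diameter, 75 mm high, wall 3 mm, about 0.2 kg, standing loose on the worktop, 90 to 140 mm in front of its seat. Origin at the centre of its underside.
- bin_seat (a point): Point on the worktop where the centre of the bin's underside comes when fully home: 106 mm in front of the burr axis (grinder's -x), against the flat housing 40 mm behind it (grinder x = -66 mm). The bay's two side arms are 13 mm high, 94 mm apart inside, splayed to 125 mm at the mouth, which is 53 mm out from this point.
- chute_mouth (a point): Centre of the chute's mouth, 88 mm above the worktop, 19 mm behind the bin seat's centre: a black tube of radius 13 mm, upright to z 118 mm, then slanting back into the burr chamber. A hand that pushes the bin home must stay in front of it.
- mug_1: Pale mug, 82 x 114 x 91 mm, bystander. Origin at the centre of its underside.
- jar_1: Glass jar with a grey lid, 66 x 72 x 102 mm, bystander. Origin at the centre of its underside.
- canister_1: Grey lidded canister, 92 mm across, 130 mm high, bystander. Origin at the centre of its underside.
- teaspoon_1: Steel teaspoon, 130 mm long, lying on the worktop, bystander. Origin at its middle.
Not all that is in view belongs to the job. What is shaped like the grounds_bin but pink or turquoise is not meant.

How it is judged:
By the outcome, as a careful person would: the job done as asked, in the order asked, and still so for the second after the job is handed in, with the robot touching nothing.
It also fails if it takes over 58 s, if anything falls off the work surface, if the arm or the gripper's body presses on something with over 40 N, if the wrist force passes 120 N, or if a joint passes its speed limit or range.

ROBOT

A 6-joint arm with a two-finger parallel gripper is mounted at the origin on a cart in front of the work surface, level with it; the furniture and walls round the work are solid. World frame = base frame: x ahead of the robot, y to its left, z up, the work surface at z = 0. Lengths are in m, angles in rad, forces in N, time in s.
With the tool pointing down it reaches from about 0.275 to 0.75 m from the base axis. Payload 10.2 kg.
Tool frame: the origin (TCP) lies at the very end of the fingers, on their centre line; the grasp point (between the pads) lies 19 mm behind it; x points along the fingers, y is the direction in which the jaws open and shut, and the axes are right-handed (so a half turn about x gives the same grasp; the last joint's range is limited). The gripper opens to 85 mm and grips with 20 to 120 N. Pads are 22 mm wide; open, the fingers measure 114 mm over their backs; the gripper's body (76 mm by 85 mm) begins 54 mm behind the grasp point. The pads swing forward as they close: fully open they stand 13 mm farther back than shut.
Start: joints at [0.998, 0.313, 1.498, -0, 1.331, -0.223], TCP at [0.18, 0.493, 0.231] pointing down, gripper open.
Joint ranges: [-2.94, 2.94], [-0.97, 2.17], [0.19, 2.56], [-1.23, 4.37], [0.02, 3.11], [-2.88, 2.88]. Speed limits (rad/s): [2.39, 2.39, 3.01, 3.14, 3.14, 3.14].

INTERFACE

Orientations are given as a 3x3 rotation matrix whose columns are the frame's x, y, z axes.
In Python, from station import * gives the robot as it stands. Calls block until the motion is done:
- reach(position, orientation): joint-space move of the TCP to a pose.
- line_to(position, rotation=None, speed=0.15, until_force=None): straight line of the TCP; rotation=None keeps the orientation; speed is the mean speed in m/s. With until_force (N) it stops when the force on the tool has changed by that much, and returns True; else False.
- movej(angles): joint-space move.
- gripper_to(opening): opening from 0.0 (shut) to 1.0 (fully open); the grip force is fixed at half the most; returns when the fingers have stopped.
- hold(seconds).
- ik(position, orientation): joint angles nearest the present ones, or None.
- grab_frame(name): name is "scene" or "top"; returns a dict with "color" (420x560x3 uint8, red, green, blue), "mtx" (3x3 intrinsics, pixels), "dist" ([k1, k2, p1, p2, k3] as OpenCV has them; the pictures are not rectified), "R" (3x3) and "t" (3): a world point X has camera coordinates R X + t. Camera axes: x right, y down, z forward; pixel columns grow to the right and rows downward; lengths in m; the calibration is good to about 2 mm. A picture is of the moment at which its call begins. There is no depth.
A pose or a line that the arm cannot do raises Unreachable and nothing moves.
- finish_job(): hands the job in, once; it reports no verdict.
Trained networks look in the newest picture that a camera, given by its name, has taken for a name from the list of things; names that differ only in an ending like _2 or _b are one class to them, and where a whole thing is asked for, a point or a joint stands for the part that bears it (a point fixed in the world has none). Each returns a list of dicts, best first, with "conf" (0 to 1); they miss things now and then, are a little off and sometimes report something else, mostly with a low value. They report only what shows in the picture. A call takes as long as a camera call. They do not tell look-alikes from the thing itself.
- trace(camera, query): "pixels" (420x560 bool, what is visible of it) and "position" ([column, row] in pixels, amid what is visible of it).
Readings, each from a call of its own:
- get_t(): time.
- get_joint_positions(): joint angles.
- get_joint_vel(): joint speeds.
- get_effort(): joint torques, N m.
- get_ee_pos(): TCP position.
- get_tcp_rot(): TCP orientation.
- get_contact_force(): force on the tool from outside, world axes, zero at the start.
- get_ft_torque(): the same for the moment, N m.
- get_width(): opening from 0.0 (shut) to 1.0 (fully open).
Only numpy, scipy, OpenCV 4.12 (cv2) and the standard library are available. Lean on these libraries where they do the work, as an engineer would, in place of code of your own. Each camera call takes 0.05 s, during which the arm holds its last target. There are 200 camera calls.

## Working session

There is one attempt and no reset: what is moved stays moved. The work goes in short steps, each a Python script; the robot and the scene stay as the last script left them, time stands still between calls to the robot, and variables do not carry over. Pictures are saved under pics/ and viewed, about 8 in all and at most 12, crops included, and the job is handed in when it is done.

```bash
mkdir -p pics; ls
cat > a.py <<'E'
from station import *
import cv2, numpy as np
out=[]
for n in ("scene","top"):
    f=grab_frame(n); cv2.imwrite(f"pics/{n}0.png",f["color"][:,:,::-1])
    print(n,"C",(-f["R"].T@f["t"]).round(3),"fwd",f["R"][2].round(2),"f",f["mtx"][0,0].round(1))
    for q in ("grinder","pointer","lever_post","index_clip","grounds_bin","mug_1","jar_1","canister_1","teaspoon_1"):
        for d in trace(n,q)[:3]: print(n,q,round(d["conf"],2),np.round(d["position"],1),d["pixels"].sum())
print(get_t())
E
python3 a.py; python3 -c "
import cv2,numpy as np
"
```

```text
pics
scene C [-0.314 -0.501  0.675] fwd [ 0.75  0.46 -0.47] f 428.7
scene grinder 0.66 [262.  211.7] 5091
scene pointer 0.91 [250.5 184.2] 858
scene lever_post 0.65 [254.7 187.6] 785
scene lever_post 0.34 [198.7 199.6] 1167
scene index_clip 0.48 [240.8 196.5] 52
scene grounds_bin 0.98 [286.  278.1] 1213
scene grounds_bin 0.96 [339.4 283.6] 1246
scene grounds_bin 0.64 [388.6 309.3] 1642
scene mug_1 0.64 [394.8 260.4] 1468
scene jar_1 0.71 [356.4 230.9] 913
scene canister_1 0.61 [199.5 201.5] 1174
scene canister_1 0.16 [255.6 185.2] 750
scene teaspoon_1 0.65 [173.3 225. ] 61
top C [0.2   0.054 1.198] fwd [ 0.31 -0.02 -0.95] f 431.8
top grinder 0.91 [263.4 221.1] 4118
top pointer 0.87 [254.7 219.8] 793
top lever_post 0.98 [245.6 218.6] 913
top grounds_bin 0.91 [362.  242.5] 874
top grounds_bin 0.86 [321.  267.8] 751
top grounds_bin 0.79 [412.5 257.7] 888
top mug_1 0.84 [387.3 197.3] 926
top jar_1 0.96 [340.7 168.6] 740
top canister_1 0.74 [160.  202.8] 1229
top teaspoon_1 0.6 [151.5 247.7] 99
top teaspoon_1 0.53 [262.1 219.1] 4063
1.0
```

View pics/scene0.png

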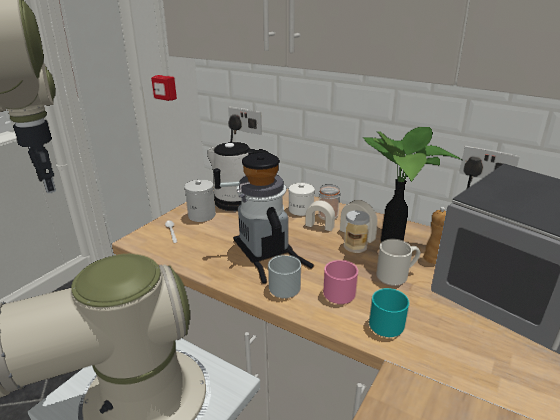

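View pics/top0.png

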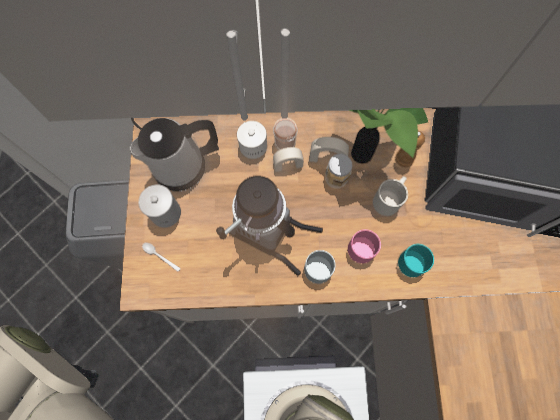

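The steel bin is at scene (286,278) / top (321,267). The look-alikes are pink at scene (339,284) / top (362,243) and turquoise at scene (389,309) / top (413,258). I choose the steel one. Next, a close crop.

```bash
python3 -c "
import cv2,numpy as np
a=cv2.imread('pics/scene0.png')[140:300,190:330];b=cv2.imread('pics/top0.png')[160:320,200:340]
b=cv2.resize(b,None,fx=2.8,fy=2.8,interpolation=2);a=cv2.resize(a,None,fx=2.8,fy=2.8,interpolation=2)
cv2.imwrite('pics/crop1.png',np.hstack([a,b]))"
```

```text
(no output)
```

View pics/crop1.png

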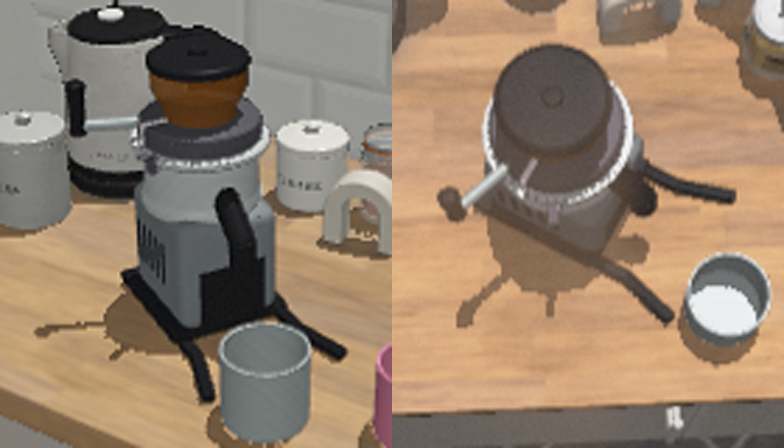

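```bash
cat > h.py <<'E'
from station import *
import cv2, numpy as np
from scipy.optimize import least_squares
def proj(f,P): return cv2.projectPoints(np.atleast_2d(np.float64(P)),cv2.Rodrigues(f["R"])[0],f["t"],f["mtx"],np.array(f["dist"],float))[0][:,0]
def tri(fs,px,z=None):
    r=lambda X:np.concatenate([(proj(f,X)[0]-p) for f,p in zip(fs,px)])
    s=least_squares(r,[0.4,0.1,0.2]); return s.x,np.abs(s.fun).max()
def onz(f,p,z):
    return least_squares(lambda X:proj(f,[X[0],X[1],z])[0]-p,[0.4,0.1]).x
def W(g,P):  # grinder -> world, g=x,y,yaw
    c,s=np.cos(g[2]),np.sin(g[2]); P=np.atleast_2d(P)
    return np.c_[g[0]+c*P[:,0]-s*P[:,1],g[1]+s*P[:,0]+c*P[:,1],P[:,2]]
def rot(yaw):  # tool down, jaw axis y at given yaw
    y=np.array([np.cos(yaw),np.sin(yaw),0]);x=np.array([0,0,-1.]);return np.c_[x,y,np.cross(x,y)]
E
cat > b.py <<'E'
from h import *
S,T=grab_frame("scene"),grab_frame("top"); fs=(S,T)
for n,a,b in [("knob",(260.4,157.1),(257.1,194.6)),("post",(216.8,178.2),(221.4,232.5)),("armL",(263.9,281.8),(298.6,273.2)),("armR",(311.4,265.7),(320.7,230))]:
    print(n,tri(fs,(a,b)))
# bin: outline of mask fitted with model (convex hull of the cylinder)
from scipy.spatial import ConvexHull
th=np.linspace(0,2*np.pi,60)
def hull(f,P):
    m=np.zeros((420*4,560*4),np.uint8); cv2.fillConvexPoly(m,cv2.convexHull(np.int32(np.round(4*proj(f,P)))),255); return cv2.resize(m,(560,420),interpolation=cv2.INTER_AREA)>127
def cyl(x,y,r,z0,z1): return np.array([[x+r*np.cos(t),y+r*np.sin(t),z] for z in(z0,z1) for t in th])
def mask(c,q,p):
    ds=[d for d in trace(c,q) if np.hypot(*(np.array(d["position"])-p))<15]; return ds[0]["pixels"]
def cost(v):
    return sum((hull(f,cyl(v[0],v[1],r,0,h))^m).sum() for f,m in zip(fs,ms))
from scipy.optimize import minimize
for q,a,b,r,h in [("grounds_bin",(286,278),(321,267),.04,.075),("grounds_bin",(339,284),(362,243),.04,.075),("canister_1",(199,201),(160,203),.046,.12)]:
    ms=[mask("scene",q,a),mask("top",q,b)]
    x0=onz(T,b,h/2); s=minimize(cost,x0,method="Nelder-Mead",options=dict(initial_simplex=[x0,x0+[.01,0],x0+[0,.01]]))
    print(q,x0.round(4),s.x.round(4),s.fun,[m.sum() for m in ms])
for q,b in [("mug",(387,197)),("jar",(341,169)),("turq",(413,258)),("spoon0",(150,247)),("spoon1",(178,268))]: print(q,onz(T,b,.0 if 'sp' in q else .05).round(3))
E
python3 b.py
```

```text
knob (array([0.53903654, 0.09491998, 0.27678101]), np.float64(0.6268702246584326))
post (array([0.46678017, 0.18336733, 0.22496622]), np.float64(0.15328015780767146))
armL (array([ 0.40138382, -0.00182376,  0.00592357]), np.float64(0.19530705805601656))
armR (array([ 0.52290443, -0.0720476 ,  0.00768075]), np.float64(0.43931710524560685))
grounds_bin [ 0.41   -0.0616] [ 0.412  -0.0577] 121.0 [np.int64(1275), np.int64(794)]
grounds_bin [ 0.472  -0.1796] [ 0.4627 -0.1839] 107.0 [np.int64(1330), np.int64(858)]
canister_1 [0.6039 0.3774] [0.5912 0.3727] 403.0 [np.int64(1055), np.int64(1251)]
mug [ 0.599 -0.261]
jar [ 0.69  -0.138]
turq [ 0.422 -0.312]
spoon0 [0.494 0.417]
spoon1 [0.43  0.335]
```

```bash
cat > c.py <<'E'
from h import *
S,T=grab_frame("scene"),grab_frame("top"); A=np.array([.539,.095])
def P(r,deg,z): t=np.radians(deg); return [A[0]+r*np.cos(t),A[1]+r*np.sin(t),z]
tr=[d for d in trace("scene","index_clip")]; trace("scene","index_clip")
print([(d["conf"],d["position"]) for d in tr],[(d["conf"],d["position"]) for d in trace("top","index_clip")])
for d in tr[:1]:
    s=least_squares(lambda v:proj(S,P(v[1],v[0],.189))[0]-d["position"],[175,.08],x_scale=[10,.01]); print("clip deg,r",s.x)
ims=[]
for f,(x0,y0) in ((S,(215,165)),(T,(220,190))):
    k=9; im=cv2.resize(f["color"][y0:y0+50,x0:x0+44,::-1],None,fx=k,fy=k,interpolation=cv2.INTER_CUBIC)
    for deg in range(120,241,10):
        for r,z in ((.070,.193),(.088,.189)):
            p=(proj(f,P(r,deg,z))[0]-[x0,y0]+.5)*k; c=(0,0,255) if deg==150 else (0,255,0) if deg==180 else (255,120,0)
            cv2.circle(im,tuple(np.int32(p)),2,c,-1)
    ims.append(im)
cv2.imwrite("pics/crop2.png",np.hstack(ims))
E
python3 c.py
```

```text
[(0.54, [241.4, 196.0])] [(0.17, [154.6, 252.2])]
clip deg,r [1.66619686e+02 6.70843169e-02]
```

View pics/crop2.png

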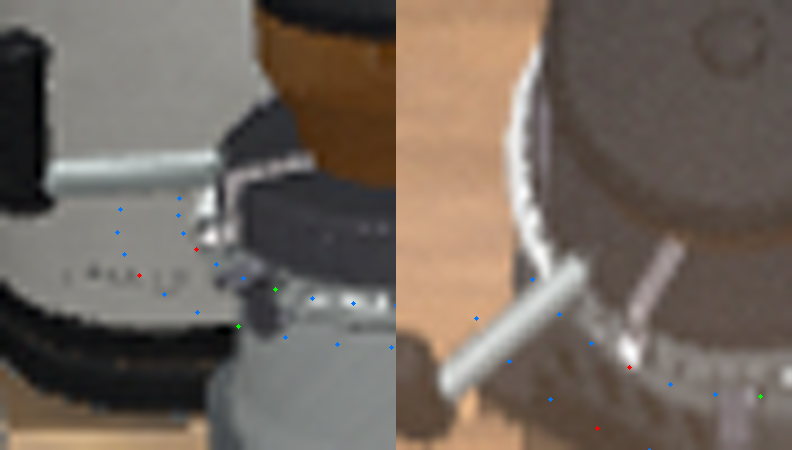

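```bash
cat > d.py <<'E'
from h import *
S,T=grab_frame("scene"),grab_frame("top"); th=np.linspace(0,2*np.pi,361)
def P(A,r,t,z): return [A[0]+r*np.cos(t),A[1]+r*np.sin(t),z]
def circ(A,r,z): return np.array([P(A,r,t,z) for t in th])
print(tri((S,T),((238.7,190.9),(245.3,228.9))),tri((S,T),((243.6,198.5),(257.2,237))))
def res(v,sp=False):
    A=v[:2]; pt,cl=v[2],v[3]; o=[]
    for f,post,tip,clip,kn,fl in ((S,(216.8,178.2),(238.7,190.9),(243.6,198.2),(260.4,157.1),(236.2,285.7)),(T,(221.4,232.5),(245.3,228.9),(257.2,237),(257.1,194.6),(231.8,285.7))):
        o+=list(proj(f,P(A,.115,pt,.225))[0]-post)+list(proj(f,P(A,.07,pt+np.radians(20),.193))[0]-tip)+list(proj(f,P(A,.079,cl,.189))[0]-clip)+list(proj(f,[A[0],A[1],v[4]])[0]-kn)
        c=proj(f,circ(A,.067,.189))[:,0]; o+=[c.min()-fl[0],c.max()-fl[1]]
    return np.array(o)
s=least_squares(res,[.54,.095,2.25,3.1,.28],loss="soft_l1"); r=res(s.x).reshape(2,10)
print(s.x.round(4),"post,ptr,clip deg",np.degrees([s.x[2],s.x[2]+.349,s.x[3]]).round(1)); print(r.round(1))
E
python3 d.py
```

```text
(array([0.48290525, 0.12859408, 0.19480365]), np.float64(0.8971537592210268)) (array([0.46391808, 0.10016545, 0.18795286]), np.float64(1.2009162751546683))
[0.5425 0.0961 2.2847 3.0857 0.2748] post,ptr,clip deg [130.9 150.9 176.8]
[[ 0.  -0.  -1.7  0.9 -1.4  0.2 -0.2  0.4 -0.3  0.3]
 [ 0.2 -0.3  0.   0.3  0.7 -0.8 -0.1 -1.5 -0.1  0.4]]
```

```bash
cat > lev.py <<'E'
from h import *
A=np.array([.5425,.0961])
def pose(deg,z): # hand centre on the post circle, jaws tangential
    t=np.radians(deg); return np.array([A[0]+.115*np.cos(t),A[1]+.115*np.sin(t),z]),rot(t-np.pi/2)
def st(m): print(m,"t",round(get_t(),2),"p",np.round(get_ee_pos(),4),"F",np.round(get_contact_force(),1),"w",round(get_width(),3))
def ang():
    p=get_ee_pos(); return np.degrees(np.arctan2(p[1]-A[1],p[0]-A[0]))%360
def arc(a,b,z,sp=.08,n=4):
    for d in np.linspace(a,b,n+1)[1:]:
        line_to(*pose(d,z),speed=sp)
    t=np.radians(ang()); print("arc",b,"Ft",np.round(get_contact_force()@[-np.sin(t),np.cos(t),0],1))
E
cat > e.py <<'E'
from lev import *
gripper_to(.5); reach(*pose(131,.33)); st("above")
print("hit",line_to(*pose(131,.224),speed=.1,until_force=6)); st("down")
for d in (145,160,172,180): arc(ang(),d,.224,n=3)
st("coarse")
f=grab_frame("scene");g=grab_frame("top")
k=5;ims=[cv2.resize(q["color"][y:y+90,x:x+78,::-1],None,fx=k,fy=k,interpolation=2) for q,x,y in((f,205,140),(g,205,175))]
cv2.imwrite("pics/c3.png",np.hstack(ims))
E
python3 e.py
```

```text
above t 3.84 p [0.4667 0.1836 0.3298] F [-0.4  0.3 -0.2] w 0.498
hit False
down t 5.05 p [0.4673 0.183  0.2246] F [ 0.3  0.3 -0.1] w 0.498
arc 145 Ft -0.8
arc 160 Ft 0.2
arc 172 Ft -0.7
arc 180 Ft -0.1
coarse t 8.18 p [0.4274 0.0961 0.224 ] F [0.5 0.1 0.3] w 0.503
```

View pics/c3.png

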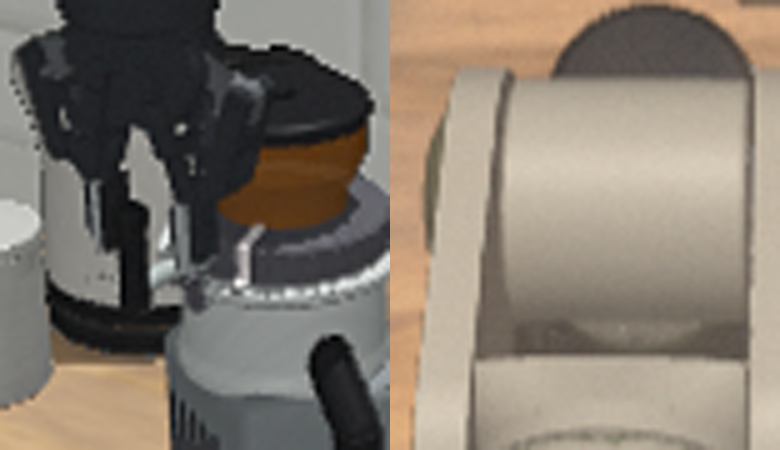

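The picture shows the post between the fingers at (133,260), bearing on the clockwise-side finger. The pointer at (243,275) is clearly past the clip at (197,290). I'll turn that into millimetres.

```bash
cat > m.py <<'E'
from lev import *
f=grab_frame("scene")
for n,p,r,z in (("ptr tip",(253.2,194.6),.07,.193),("post",(205+133/5,140+260/5),.115,.222),("clip",(244,197.6),.079,.189)):
    s=least_squares(lambda v:proj(f,[A[0]+r*np.cos(v[0]),A[1]+r*np.sin(v[0]),z])[0]-p,[3.2]); print(n,np.degrees(s.x).round(1),s.fun.round(1))
for d in (188,190,192,194,196,198): print(d,proj(f,[A[0]+.07*np.cos(np.radians(d)),A[1]+.07*np.sin(np.radians(d)),.193])[0].round(1))
E
python3 m.py
```

```text
ptr tip [197.1] [-0.3  2.9]
post [176.1] [ 0.1 -0.4]
clip [180.2] [-0.4  1.2]
188 [248.9 196.8]
190 [249.7 197. ]
192 [250.6 197.2]
194 [251.5 197.3]
196 [252.4 197.4]
198 [253.3 197.5]
```

```bash
cat > v.py <<'E'
from h import *
def views(n,away=True):
    f=grab_frame("scene");g=grab_frame("top"); k=9
    ims=[cv2.resize(q["color"][y:y+50,x:x+44,::-1],None,fx=k,fy=k,interpolation=2) for q,x,y in((f,225,165),(g,230,200))]
    cv2.imwrite(f"pics/{n}.png",np.hstack(ims))
E
cat > f.py <<'E'
from lev import *; from v import views
arc(ang(),165,.224,n=3); arc(165,157,.224,sp=.04,n=2); st("back")
arc(157,159,.224,n=1)
p,R=pose(159,.33); line_to(p,speed=.2); reach([.30,.33,.36],rot(np.radians(60))); st("away")
views("v4")
E
python3 f.py
```

```text
arc 165 Ft 0.1
arc 157 Ft 0.6
back t 9.85 p [0.4366 0.1408 0.224 ] F [-0.3 -0.5 -0. ] w 0.5
arc 159 Ft -0.1
away t 11.72 p [0.3005 0.3295 0.3593] F [-0.1  0.1 -0.3] w 0.503
```

View pics/v4.png

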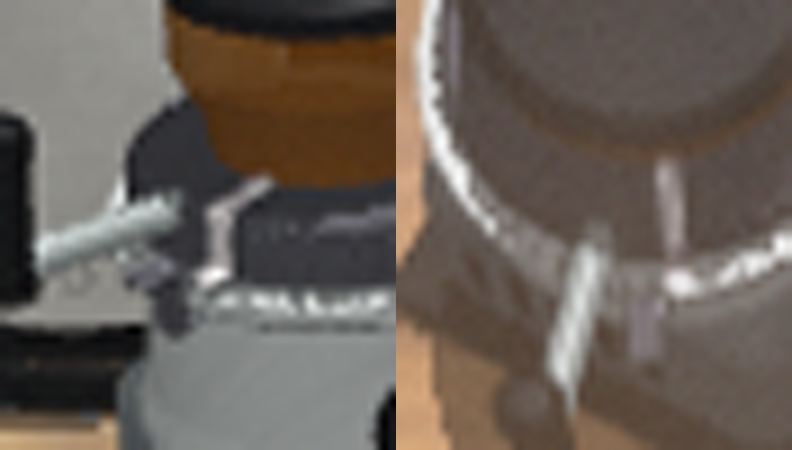

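```bash
cat > m2.py <<'E'
from lev import *
S,T=grab_frame("scene"),grab_frame("top")
Q=lambda r,d,z:[A[0]+r*np.cos(np.radians(d)),A[1]+r*np.sin(np.radians(d)),z]
def fit(f,p):
    s=least_squares(lambda v:proj(f,Q(v[1]/1000,v[0],p[2]))[0]-p[:2],[178,75]); return s.x.round(1)
print("T ptr tip",fit(T,(260.8,231.2,.193)),"ptr top inner",fit(T,(230+(664-396)/9-.5,200+165/9-.5,.212)))
print("T clip outer",fit(T,(257.3,239.5,.195)),"inner",fit(T,(257.2,233,.2)))
print("S ptr tip",fit(S,(248.4,195.4,.193)))
for x,y in((150,268),(180,310)):
    print("S dark",[fit(S,(225+x/9-.5,165+y/9-.5,z)) for z in(.18,.19,.2)])
for d in (174,178,182):
    print(d,"S",[(9*(proj(S,Q(r,d,z))[0]-[224.5,164.5])).round(0) for r,z in((.07,.193),(.07,.2),(.088,.2),(.088,.178))],"T",[(9*(proj(T,Q(r,d,z))[0]-[229.5,199.5])+[396,0]).round(0) for r,z in((.07,.193),(.07,.2),(.088,.2),(.088,.178))])
E
python3 m2.py
```

```text
T ptr tip [182.6  67.8] ptr top inner [181.6  39.8]
T clip outer [176.3  88.7] inner [175.9  74. ]
S ptr tip [183.5  63.2]
S dark [array([144.9,  56.4]), array([162.5,  65.6]), array([174.9,  79.2])]
S dark [array([172.4,  64.5]), array([182.6,  80. ]), array([189.4,  97.2])]
174 S [array([170., 278.]), array([169., 256.]), array([125., 278.]), array([129., 348.])] T [array([639., 293.]), array([637., 287.]), array([632., 352.]), array([636., 372.])]
178 S [array([183., 282.]), array([182., 260.]), array([142., 283.]), array([146., 353.])] T [array([657., 294.]), array([656., 287.]), array([655., 353.]), array([659., 373.])]
182 S [array([197., 286.]), array([196., 264.]), array([160., 288.]), array([163., 358.])] T [array([675., 293.]), array([674., 286.]), array([678., 352.]), array([682., 372.])]
```

The pointer reads about 182.3° and the clip about 176.1°, so 6° remain clockwise. I'll go most of the way and look again.

```bash
cat > g.py <<'E'
from lev import *; from v import views
import sys
a,b,n=float(sys.argv[1]),float(sys.argv[2]),sys.argv[3]
reach(*pose(a,.33)); print("hit",line_to(*pose(a,.224),speed=.12,until_force=6))
arc(a,b+1.5,.224,n=3); arc(b+1.5,b,.224,sp=.02,n=1); st("pushed"); arc(b,b+4,.224,n=1)
p,R=pose(b+4,.33); line_to(p,speed=.2); reach([.30,.33,.36],rot(np.radians(60))); st("away")
views(n)
E
python3 g.py 162 152.3 v5
```

```text
hit False
arc 153.8 Ft 0.2
arc 152.3 Ft 2.7
pushed t 14.96 p [0.4406 0.1494 0.224 ] F [-1.2 -2.4  0.3] w 0.501
arc 156.3 Ft -0.6
away t 16.82 p [0.3005 0.3295 0.3593] F [-0.9 -0.2 -1.2] w 0.498
```

View pics/v5.png

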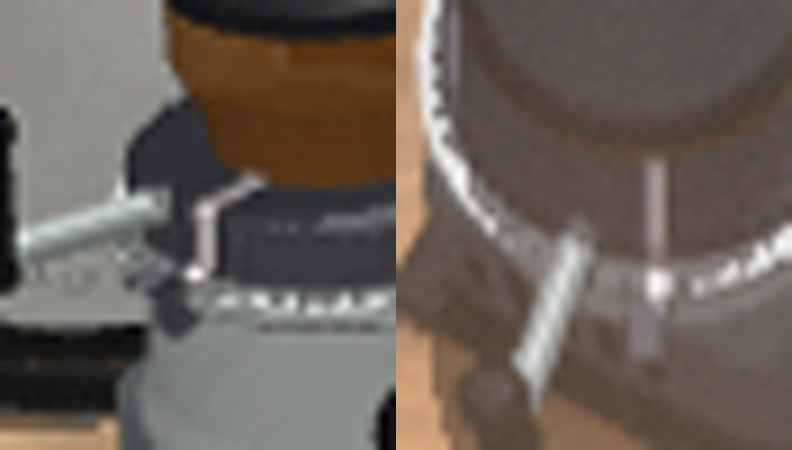

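Run:
```python
from lev import *
im=sum(grab_frame("top")["color"].astype(float) for _ in range(6))/6
for r in range(219,242): print(r,im[r,250:267].mean(1).round(0).astype(int), (im[r,250:267,2]-im[r,250:267,1]).round(0).astype(int))
```

```text
219 [ 82  81  81  81  80  81  82  97 146 141  76  79  81  80  79  78  79] [-6 -6 -7 -6 -8 -6 -6 -3 -1 -1 -8 -6 -6 -6 -6 -4 -5]
220 [ 82  81  81  80  82  81  82  96 145 140  75  81  82  80  80  80  79] [-7 -6 -8 -7 -7 -6 -6 -4 -1 -2 -7 -6 -6 -6 -6 -4 -5]
221 [ 82  82  81  81  80  82  82  98 145 141  76  82  81  80  81  80  80] [-7 -6 -7 -6 -8 -7 -6 -3 -1 -2 -8 -6 -5 -5 -6 -6 -6]
222 [ 82  81  81  81  81  81  83  97 145 141  77  81  82  80  80  81  80] [-6 -6 -7 -6 -7 -6 -6 -5 -1 -1 -8 -6 -6 -6 -6 -5 -6]
223 [ 90  82  82  82  81  82  84  96 145 140  77  81  82  80  81  81  82] [-6 -8 -6 -6 -6 -7 -6 -4 -1 -2 -8 -6 -7 -6 -6 -7 -5]
224 [107  90  82  83  82  82  83  97 146 140  78  83  83  82  82  80  80] [-5 -6 -6 -6 -6 -6 -7 -4 -2 -2 -8 -7 -7 -7 -6 -7 -6]
225 [115 107  89  81  81  81  85  97 145 141  78  82  81  82  82  79  81] [-5 -5 -6 -6 -8 -7 -6 -4 -2 -2 -8 -6 -6 -6 -6 -6 -6]
226 [115 112  90  80  79  81  82  97 141 136  81  80  80  80  78  78  82] [-6 -6 -7 -8 -8 -7 -7 -6 -2 -3 -8 -8 -7 -7 -7 -6 -5]
227 [159 135  85  79  78  80  81  92 126 126  89  77  78  78  76  77  86] [-3 -5 -8 
[... 1188 characters left out ...]
5  -6  -6  -6]
237 [ 87  88  79  74  82  89 120 121 122 103  90  93  94  96  98  98  99] [ -8  -8 -12 -14 -10  -7   2   2   1  -3  -7  -6  -7  -6  -6  -4  -6]
238 [ 87  89  85  72  78  89 119 121 122 106  88  90  91  92  95  96  98] [ -9  -8 -10 -11 -11  -7   3   2   1  -2  -8  -8  -8  -7  -7  -6  -6]
239 [ 83  88  89  79  77  89 109 110 109 100  90  90  89  90  92  91  95] [-10  -9 -10 -10 -11  -7  -1   0  -1  -2  -7  -7  -8  -7  -7  -8  -7]
240 [76 79 84 84 84 89 94 90 85 87 90 88 90 90 90 90 92] [-12 -10 -10 -10 -10  -8  -6  -7  -7  -7  -8  -8  -8  -7  -8  -6  -6]
241 [74 75 76 80 84 88 90 85 74 79 89 89 90 89 90 89 90] [-13 -14 -12 -12 -10  -9  -8 -10 -11 -10  -8  -8  -8  -8  -8  -8  -8]
```

Sub-pixel profiles put the pointer at 178.3° and the clip at 176.2°, which is 2.5 mm left. One more small clockwise push should close it.

```bash
python3 g.py 157 150.2 v6
python3 - <<'E'
from lev import *
im=sum(grab_frame("top")["color"].astype(float) for _ in range(4))/4
for r in list(range(221,225))+list(range(229,239)): print(r,im[r,252:264].mean(1).round(0).astype(int))
E
```

```text
hit False
arc 151.7 Ft 1.2
arc 150.2 Ft 1.2
pushed t 20.24 p [0.4426 0.1531 0.224 ] F [-1.2 -0.6 -0.2] w 0.505
arc 154.2 Ft -0.6
away t 22.1 p [0.3005 0.3295 0.3593] F [-0.4  0.3 -1.4] w 0.498
221 [ 81  81  81  81  92 152 142  98  82  81  82  81]
222 [ 82  81  81  81  90 147 141  97  80  83  80  82]
223 [ 82  79  81  81  90 146 141  94  82  82  79  81]
224 [ 84  82  81  81  86 146 142  88  80  82  83  82]
229 [114 124 123 114 116 130 130 120 114 117 114 120]
230 [124 132 131 122 134 161 208 163 129 120 121 132]
231 [125 130 130 115 143 221 234 177 131 113 121 184]
232 [120 118 118 107 130 216 213 146 114 109 117 169]
233 [121 117 115 109 123 149 157 148  93 112 112 114]
234 [116 120 124 112 125 121 129 144 103 120 120 122]
235 [ 93 102 111 104 118 121 121 115 107 117 115 115]
236 [ 76  79  91  93 120 120 121 105  97 105 103 102]
237 [ 78  73  82  90 120 121 121 103  89  95  94  96]
238 [ 85  74  78  88 120 121 122 103  89  90  90  91]
```

View pics/v6.png

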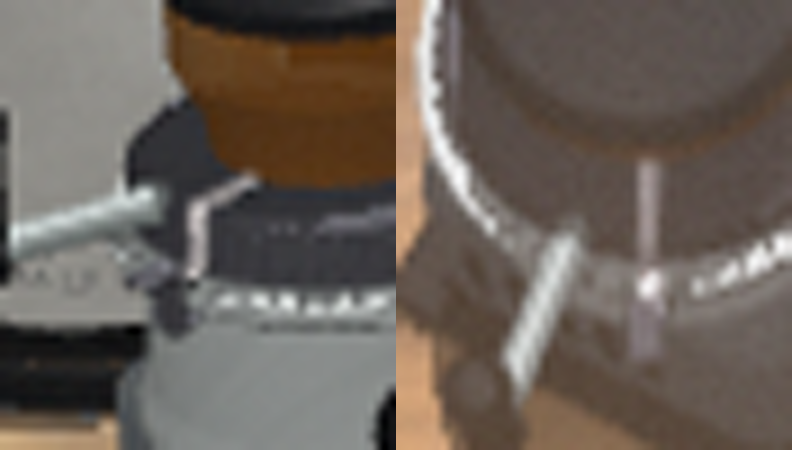

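Top view: the pointer tip at (651,285) is in line with the clip at (645,330), within about 0.6 mm. The scene view agrees. Next is the bin: grip its front wall, slide it into line with the bay and in to about 30 mm short, then release.

```bash
cat > bin.py <<'E'
from lev import *
u=np.array([np.cos(np.radians(-120.4)),np.sin(np.radians(-120.4))]); e=np.array([-u[1],u[0]])*np.array([1,1])
seat=A+.106*u
def at(front,lat,z): p=seat+u*front+e*lat; return np.array([*p,z])
E
cat > i.py <<'E'
from bin import *
c=np.array([.412,-.0577])-seat; f0,l0=c@u,c@e; print("seat",seat.round(4),"bin",f0.round(4),l0.round(4))
R=rot(np.radians(59.6)); g=.0385
gripper_to(.36); reach(at(f0+g,l0,.36),R); line_to(at(f0+g,l0,.11),speed=.2)
print("hit",line_to(at(f0+g,l0,.042),speed=.08,until_force=5)); st("down")
gripper_to(0); st("gripped")
for f,l in((.098,l0/2),(.095,0),(.03,0)):
    print("hit",line_to(at(f+g,l,.042),speed=.06,until_force=25)); st("slid")
gripper_to(.36); st("open"); line_to(at(.03+g,0,.20),speed=.15); reach([.33,-.25,.33],R); st("away")
f=grab_frame("scene");q=grab_frame("top")
k=3.2;ims=[cv2.resize(d["color"][y:y+160,x:x+120,::-1],None,fx=k,fy=k,interpolation=2) for d,x,y in((f,220,160),(q,225,180))]
cv2.imwrite("pics/b7.png",np.hstack(ims))
E
python3 i.py
```

```text
seat [0.4889 0.0047] bin 0.0927 -0.0347
hit False
down t 26.66 p [ 0.3928 -0.0911  0.0424] F [ 0.4 -0.4 -1.5] w 0.357
gripped t 27.01 p [ 0.3929 -0.0909  0.0425] F [0.3 2.6 6.1] w 0.05
hit True
slid t 27.22 p [ 0.3944 -0.0931  0.0426] F [-0.7  0.2  5.3] w 0.047
hit True
slid t 27.46 p [ 0.3956 -0.0941  0.0427] F [0.  0.  4.8] w 0.05
hit False
slid t 28.79 p [ 0.4544 -0.0549  0.0427] F [-3.7 -2.8  8.5] w 0.053
open t 29.17 p [ 0.4542 -0.0544  0.0419] F [ 0.6 -0.2 -0.2] w 0.362
away t 31.4 p [ 0.3303 -0.2494  0.3292] F [ 0.2 -0.4 -0.3] w 0.36
```

View pics/b7.png

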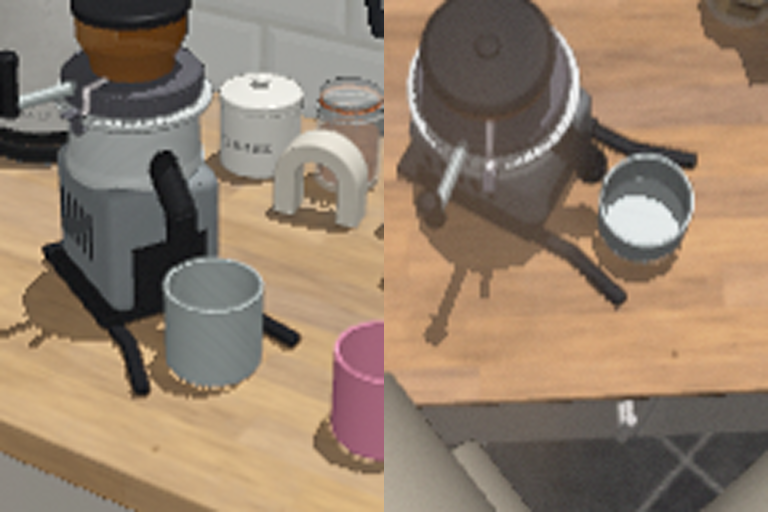

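```bash
cat > fitbin.py <<'E'
from bin import *
from scipy.optimize import minimize
th=np.linspace(0,2*np.pi,60)
def binfit():
    fs=(grab_frame("scene"),grab_frame("top")); ms=[]
    for c,f in zip(("scene","top"),fs):
        p=proj(f,[*(seat+.02*u),.04])[0]; ms.append(min(trace(c,"grounds_bin"),key=lambda d:np.hypot(*(d["position"]-p)))["pixels"])
    def hull(f,v):
        P=[[v[0]+.04*np.cos(t),v[1]+.04*np.sin(t),z] for z in(0,.075) for t in th]
        m=np.zeros((1680,2240),np.uint8); cv2.fillConvexPoly(m,cv2.convexHull(np.int32(np.round(4*proj(f,P)))),255); return cv2.resize(m,(560,420),interpolation=cv2.INTER_AREA)>127
    cost=lambda v:sum((hull(f,v)^m).sum() for f,m in zip(fs,ms))
    x0=seat+.03*u; s=minimize(cost,x0,method="Nelder-Mead",options=dict(initial_simplex=[x0,x0+[.01,0],x0+[0,.01]]))
    d=s.x-seat; print("bin",s.x.round(4),"front,lat mm",(1000*d@u).round(1),(1000*d@e).round(1),"cost",s.fun); return d@u,d@e
if __name__=="__main__": binfit()
E
python3 fitbin.py
```

```text
bin [ 0.4741 -0.0256] front,lat mm 33.6 2.6 cost 113.0
```

```bash
cat > j.py <<'E'
from fitbin import *
R=rot(np.radians(59.6-90)); z=.032
gripper_to(.47); reach(at(.115,.001,.2),R); print("hit",line_to(at(.115,.001,z),speed=.15,until_force=6)); st("down")
print("a",line_to(at(.07,.0005,z),speed=.06,until_force=20)); st("a")
for i in range(3):
    h=line_to(at(.0435,0,z),speed=.03,until_force=15); p=get_ee_pos()[:2]-seat; print(h,"hand front,lat",(p@u).round(4),(p@e).round(4)); st("b")
    if not h or p@u<.05: break
line_to(at(.12,0,z),speed=.12); line_to(at(.12,0,.25),speed=.2); reach([.33,-.25,.33],R); st("away")
binfit()
f=grab_frame("scene");q=grab_frame("top")
k=3.2;ims=[cv2.resize(d["color"][y:y+160,x:x+120,::-1],None,fx=k,fy=k,interpolation=2) for d,x,y in((f,220,160),(q,225,180))]
cv2.imwrite("pics/b8.png",np.hstack(ims))
E
python3 j.py
```

```text
hit False
down t 34.98 p [ 0.4319 -0.0952  0.0326] F [0.3 0.6 0.5] w 0.469
a False
a t 35.88 p [ 0.4538 -0.056   0.0319] F [-0.3 -0.1 -0.2] w 0.47
False hand front,lat 0.0443 -0.0001
b t 36.92 p [ 0.4664 -0.0335  0.032 ] F [-5.  -8.1  1.9] w 0.468
away t 39.75 p [ 0.3303 -0.2494  0.3292] F [0.6 0.1 0.2] w 0.467
bin [0.49   0.0012] front,lat mm 2.5 2.8 cost 233.0
```

View pics/b8.png

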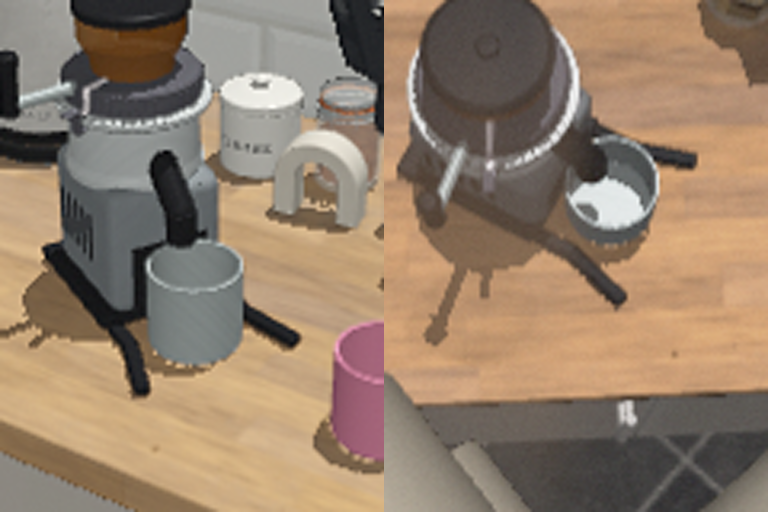

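The bin stands upright in the bay under the chute. The hand ended with about 9.5 N against it, so it probably bears on the housing. I'll confirm with one firmer push.

```bash
cat > k.py <<'E'
from fitbin import *
R=rot(np.radians(59.6-90)); z=.032
reach(at(.10,.001,.2),R); line_to(at(.10,.001,z),speed=.2); line_to(at(.052,.001,z),speed=.1)
h=line_to(at(.039,.001,z),speed=.03,until_force=22); p=get_ee_pos()[:2]-seat; print(h,"hand front,lat",(p@u).round(4),(p@e).round(4)); st("b")
line_to(at(.12,0,z),speed=.15); line_to(at(.12,0,.25),speed=.25); st("away"); 
reach([.33,-.25,.33],R); binfit()
im=sum(grab_frame("top")["color"].astype(float) for _ in range(3))/3
for r in (222,231,232,236): print(r,im[r,252:264].mean(1).round(0).astype(int))
st("end")
E
python3 k.py
```

```text
True hand front,lat 0.0444 0.0
b t 42.99 p [ 0.4664 -0.0336  0.0317] F [-3.9 -4.4  6. ] w 0.466
away t 44.67 p [ 0.4278 -0.0983  0.2489] F [0.5 0.5 0.5] w 0.471
bin [0.4905 0.0022] front,lat mm 1.3 2.6 cost 337.0
222 [ 80  79  78  79  89 142 136  93  79  78  78  78]
231 [121 124 125 109 138 216 230 168 125 107 117 177]
232 [116 114 114 104 123 209 206 142 109 105 112 163]
236 [ 74  77  89  89 114 118 117 102  94 100  99  99]
end t 45.83 p [ 0.3303 -0.2496  0.3298] F [-0.2  0.5 -0.8] w 0.47
```

The hand stopped on 22 N at the same spot (0.0444 against 0.0443 m), so the bin bears on the housing. The pointer hasn't moved.

```bash
python3 -c "
from station import *
finish_job(); print(get_t())"
```

```text
the job is handed in; nothing more can be done
the job is handed in; nothing more can be done
```

The grinder is reset for filter coffee, the steel bin is home under the chute, and I handed the job in at about 46 s of the 58 s allowed.

- **Collar:** I pushed the lever anticlockwise until the pointer was about 20–24 mm past the clip, measured in one scene picture. I then brought it back clockwise only, in three approaches. In the last top pictures the pointer tip was within about 0.6 mm of the clip, and it read the same after the bin work.
- **Bin:** I gripped its front wall, slid it into line with the bay, and pushed it home from the front with two fingers. A second push stopped at my 22 N limit in the same place (0.1 mm apart), so it bears on the housing.

Checks that disagreed:
- **Bin position:** The picture fit put the bin 1–3 mm in front of the estimated seat and about 2.6 mm to one side. That is within the fit's error, because the chute hides part of the bin.
- **Bin slide:** Two early sliding moves stopped on short force spikes of 25 N or more. The bin therefore took a more diagonal path than planned, and in the pictures it stayed upright.
- **Scene camera:** It sat about 1.5 px off my model, equally for the pointer and the clip.

I never touched the mug, jar, canister or spoon on purpose, but I did not measure them again at the end.

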